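# Pack the torque tester in its case and fasten it

## Robot

A 7-joint arm with a two-finger parallel gripper is mounted at the origin on a cart in front of the work surface, level with it; the furniture and walls round the work are solid. World frame = base frame: x ahead of the robot, y to its left, z up, the work surface at z = 0. Lengths are in m, angles in rad, forces in N, time in s.
With the tool pointing down it reaches from about 0.35 to 0.9 m from the base axis. Payload 8.1 kg.
Tool frame: the origin (TCP) lies on the centre line of the jaws, within the pads' length; the fingertips stand 11 mm ahead of it and the grasp point (between the pads) lies 8 mm behind it; z points along the fingers, y is the direction in which the jaws open and shut (so a half turn about z gives the same grasp; the last joint's range is limited). The gripper opens to 85 mm and grips with 20 to 120 N. Pads are 22 mm wide; open, the fingers measure 114 mm over their backs; the gripper's body (76 mm by 85 mm) begins 54 mm behind the grasp point. The pads swing forward as they close: fully open they stand 13 mm farther back than shut.
Start: joints at [1.184, 0.434, 0.025, 1.573, -0.012, 1.134, -0.075], TCP at [0.175, -0.6, 0.242] pointing down, gripper open.
Joint ranges: [-2.62, 2.62], [-0.44, 2.09], [-1.27, 1.32], [0.08, 2.57], [-1.32, 4.46], [0.12, 2], [-2.74, 2.74]. Speed limits (rad/s): [2.22, 2.22, 3.01, 3.01, 3.14, 3.14, 3.14].

## Interface

Orientations are given as a unit quaternion [w, x, y, z].
In Python, from station import monitor, eyes, order, spotter gives the robot as it stands. The module is installed in compiled form; this text tells all that it offers.
- The arm moves only by the tool send_rows, never from a script. Its argument "rows" is a list that holds one entry, the list of rows, each a list of 7 numbers: the shift along the tool's x, y, z in mm, then the turn, a rotation vector about the tool's x, y, z in degrees, then the opening in per cent of the stroke, from 0 (shut) to 100 (fully open). A call has 1 to 20 rows; each row is the pose to reach, as a shift and turn from the pose commanded when the call began, along the tool's axes at that moment; what a row does not reach only later rows make up. A row lasts 1/8 s, in which the tool goes at most 62.5 mm and 10.7 degrees, less where a joint would pass 70% of its speed; a pose out of reach is approached as far as the arm can. A call with a gripper value outside its range is refused whole. The fingers move at their own pace and stop on an object; "newtons" is the grip in N (left out, the last holds). Time passes only in rows, so rows that repeat a pose let the fingers close. It gives the time, the measured TCP pose, the force and the opening at its end, in the units of the state.
- monitor.state(): the state, without advancing time (a new reading comes with each control period).
- eyes.read_camera(name): name is "side" or "top" or "wrist"; returns a dict with "pixels" (480x640x3 uint8, red, green, blue), "K" (3x3 intrinsics, pixels), "rvec" (rotation vector, rad) and "tvec" (3), from world to camera coordinates, as OpenCV has them; the wrist camera has in their place "tool_from_camera" (4x4, takes a point from camera to tool coordinates, whose origin is the TCP and whose axes are the flange's). Camera axes: x right, y down, z forward; pixel columns grow to the right and rows downward; lengths in m; the calibration is good to about 2 mm. A picture is of the moment at which its call begins: read the wrist's pose just before it. There is no depth.
- order.finish_job(): hands the job in, once; it reports no verdict.
Trained networks look in a picture, given as the dict that the camera call returned (one of the last four; its "shot" number tells which), for a name from the list of things; names that differ only in an ending like _2 or _b are one class to them, and where a whole thing is asked for, a point or a joint stands for the part that bears it (a point fixed in the world has none). Each returns a list of dicts, best first, with "score" (0 to 1); they miss things now and then, are a little off and sometimes report something else, mostly with a low value. They report only what shows in the picture. A call takes as long as a camera call.
- spotter.silhouettes(picture, target): "pixels" (480x640 bool, what is visible of it) and "centre" ([column, row] in pixels, amid what is visible of it).
The state is a dict: "time": time; "joint_pos": joint angles; "joint_velocities": joint speeds; "joint_torque": joint torques, N m; "eef_pos": TCP position; "orientation": TCP orientation; "wrist_force": force on the tool from outside, world axes, zero at the start; "torque": the same for the moment, N m; "opening": finger opening in m.
Only numpy, scipy, OpenCV 4.12 (cv2) and the standard library are available. Lean on these libraries where they do the work, as an engineer would, in place of code of your own. Each camera call takes 0.05 s, during which the arm holds its last target. There are 200 camera calls.

## Task

The torque tester is going out for calibration: lay it gently into the cutout of the foam in its open case, let go of it, then close the case's lid without slamming it, and last swing the clasp on the lid's front down flat against the case. Leave the screwdriver, the tape and the oil bottle where they are.

Things in the scene. Friction and masses are not known exactly. Their poses are not given: they have to be found in the camera images.
- torque_tester: Torque tester: dark box-shaped instrument, 105 mm along its x, 62 mm along its y, body 42 mm high, with a round metal socket on top up to 50 mm; 0.6 to 0.9 kg. Origin: centre of its underside, z up. Grasp it across the 62 mm side and near its top, since its lower 18 mm go into the foam. It may lie in the cutout either way round.
- case: Dark grey instrument case, fixed on the bench; origin: centre of its underside, x to its hinge side, y to its left, seen from its front. Base 136 (x) by 94 mm (y), walls 4 mm, rim 28 mm high, filled with black foam up to 26 mm, with one cutout (nest). Closed it is 70 mm high (ribs 72 mm).
- nest (a point): Centre of the bottom of the empty cutout, in the middle of the case, 8 mm above its underside; axes as the case. The cutout is 112 (x) by 69 mm (y), 18 mm deep from the foam's top, with upright walls.
- lid (a joint): Lid angle in rad: 0 closed, about 1.6 upright, 1.85 fully open. Stiff friction hinge (about 0.25 N m): it stays where it is left and must be pushed all the way.
- lid_hinge (a point): Middle of the lid's hinge axis, 71.5 mm behind the case's middle and 28 mm above its underside. The lid turns about the case's y axis.
- lid_edge (a point): Middle of the lid's outer front top edge: with the lid closed 68 mm in front of the case's middle and 70 mm above its underside; 146 mm from the hinge axis. The lid is a hollow tray, 136 x 94 mm, 42 mm deep: open, it stands about 170 mm high, outer face to the rear, the clasp sticking out of the middle of its upper edge.
- clasp (a joint): Clasp angle in rad, relative to the lid: 0 flat against the front of the closed case (fastened), about 1.6 sticking straight out of the front of the closed lid, 2.1 fully open. Light friction: it stays where it is left.
- clasp_hinge (a point): Middle of the clasp's hinge axis, on the lid's front; with the lid closed 72 mm in front of the case's middle and 50 mm above its underside, axis along the case's y. The clasp is a black plastic flap, 34 mm wide (y), 36 mm long and 4 mm thick.
- clasp_tip (a point): Middle of the clasp's free end, on its outer face, 36 mm from its hinge axis; fastened it points down, 14 mm above the case's underside.
- screwdriver: Bystander: hand screwdriver with a yellow handle, 175 mm long, lying on the card sheet. Origin: middle of its underside, its y along the tool.
- tape_masking: Bystander: roll of masking tape, 98 mm across, 25 mm high, lying flat on the card sheet. Origin: centre of its underside.
- oil_bottle: Bystander: white oil squeeze bottle with a red spout, 44 mm wide, 146 mm high, standing on the card sheet. Origin: centre of its underside.

How it is judged:
On the way, in this order (a step that is already met when the one before it is completed fails the run):
1. the tester lies in the foam cutout, released, the lid still open (horizontal distance between torque_tester and nest below 0.009 m and z of torque_tester in the frame of nest below 0.004 m and angle between the x axis of torque_tester and the x axis of case, either way round below 0.12 rad and angle between torque_tester's own z axis and vertical below 0.06 rad and contact force between the fingers and torque_tester below 0.5 N and value of joint lid above 1 rad), for 0.2 s.
2. the lid is closed over the tester (horizontal distance between torque_tester and nest below 0.009 m and z of torque_tester in the frame of nest below 0.004 m and angle between the x axis of torque_tester and the x axis of case, either way round below 0.12 rad and angle between torque_tester's own z axis and vertical below 0.06 rad and value of joint lid below 0.04 rad), for 0.1 s.
3. the clasp is down (value of joint lid below 0.04 rad and value of joint clasp below 0.12 rad), for 0.2 s.
At the end, for the whole second after the job is handed in: The tester lies at rest in its foam cutout (within 9 mm of the cutout's centre, on its bottom to 4 mm, squared with the case to 0.12 rad, level to 0.06 rad), the lid is closed (angle under 0.04 rad) and the clasp is down (angle under 0.12 rad) (all of step 3 and horizontal distance between torque_tester and nest below 0.009 m and z of torque_tester in the frame of nest below 0.004 m and angle between the x axis of torque_tester and the x axis of case, either way round below 0.12 rad and angle between torque_tester's own z axis and vertical below 0.06 rad and linear speed of torque_tester below 0.02 m/s); the robot touches nothing.
It fails at once if the lid is slammed (closes faster than 4 rad/s) (velocity of joint lid below -4 rad/s).
It fails at once if the tester is dropped or rammed into the case (over 70 N) (contact force between torque_tester and case above 70 N).
It fails at once if a bystander is moved by more than 20 mm or knocked over (distance of any of screwdriver, tape_masking, oil_bottle from where it was at the start of the episode above 0.02 m or angle between oil_bottle's own z axis and vertical above 0.3 rad).
It also fails if it takes over 61 s, if anything falls off the work surface, if the arm or the gripper's body presses on something with over 40 N, if the wrist force passes 120 N, or if a joint passes its speed limit or range.

## Working session

There is one attempt and no reset: what is moved stays moved. The work goes in short steps, Python scripts to look and compute and a tool call to move; the robot and the scene stay as the last step left them, time stands still between calls to the robot, and variables do not carry over. Pictures are saved under pics/ and viewed, about 8 in all and at most 12, crops included, and the job is handed in when it is done.

Besides the shell and the picture viewer there is one more tool, called after ">>>" by a JSON object that holds its "method" and its "body", one argument or row to a line. send_rows: Moves the arm, as the interface text tells. Its arguments: {"type":"object","properties":{"rows":{"type":"array"},"newtons":{"type":"number"}},"required":["rows"]}

```bash
mkdir -p pics
python3 - <<'E'
from station import monitor, eyes, order, spotter
import cv2,numpy as np
s=monitor.state();print({k:np.round(v,3).tolist() for k,v in s.items()})
ims=[]
for n in ["top","side"]:
    p=eyes.read_camera(n);print(n,p["K"].tolist(),p["rvec"],p["tvec"])
    cv2.imwrite(f"pics/{n}0.png",p["pixels"][:,:,::-1])
    for t in ["torque_tester","case","lid","clasp"]:
        for r in spotter.silhouettes(p,t)[:2]:
            m=r["pixels"].astype(np.uint8)
            print(n,t,round(r["score"],2),r["centre"],cv2.boundingRect(m),cv2.minAreaRect(cv2.findNonZero(m)))
            np.save(f"{n}_{t}.npy",m) if r["score"]>.5 else 0
E
```

```text
{'time': 0.0, 'joint_pos': [1.184, 0.435, 0.025, 1.574, -0.012, 1.134, -0.075], 'joint_velocities': [0.0, 0.001, 0.002, 0.0, -0.001, 0.001, -0.001], 'joint_torque': [-0.001, -67.047, 1.025, -31.622, 0.016, 0.012, 0.0], 'eef_pos': [0.175, -0.6, 0.242], 'orientation': [-0.001, 0.99, 0.141, -0.0], 'wrist_force': [-0.43, -1.049, -0.771], 'torque': [0.016, 0.029, 0.054], 'opening': 0.085}
top [[560.6116893175225, 0.0, 324.1209747110105], [0.0, 560.6116893175225, 244.98914618751613], [0.0, 0.0, 1.0]] [ 2.14751113 -2.15666306  0.17134259] [-0.33638065  0.55099685  0.85378625]
top torque_tester 0.56 [305.3, 317.6] (278, 281, 53, 71) ((305.199951171875, 315.89996337890625), (38.8960075378418, 64.82669067382812), 18.434947967529297)
top case 0.92 [239.5, 221.4] (169, 146, 144, 142) ((242.92755126953125, 217.3990478515625), (150.54864501953125, 68.91414642333984), 43.02506637573242)
top case 0.21 [352.4, 173.4] (335, 156, 29, 42) ((349.0, 176.5), (41.0, 28.0), 90.0)
top lid 0.79 [211.6, 189.9] (168, 146, 81, 86) ((211.04229736328125, 187.42990112304688), (64.28034973144531, 69.86715698242188), 42.397438049316406)
top clasp 0.58 [196.6, 171.9] (181, 157, 28, 30) ((195.00003051757812, 171.50001525878906), (19.091880798339844, 26.16295051574707), 45.0)
side [[579.2875636658854, 0.0, 318.9773992994783], [0.0, 579.2875636658854, 236.78472656071412], [0.0, 0.0, 1.0]] [ 0.80692555 -2.65637226  1.00773028] [0.30322405 0.49661334 0.54293179]
side torque_tester 0.59 [394.6, 306.3] (355, 269, 76, 79) ((392.2500305175781, 307.2500305175781), (79.90306091308594, 49.497474670410156), 45.0)
side lid 0.57 [226.0, 277.6] (199, 219, 56, 118) ((225.32662963867188, 275.92596435546875), (119.37515258789062, 35.62753677368164), 75.71890258789062)
side clasp 0.8 [212.0, 240.3] (206, 218, 18, 38) ((214.65000915527344, 236.45001220703125), (39.21223831176758, 9.803059577941895), 71.56504821777344)
```

View pics/top0.png

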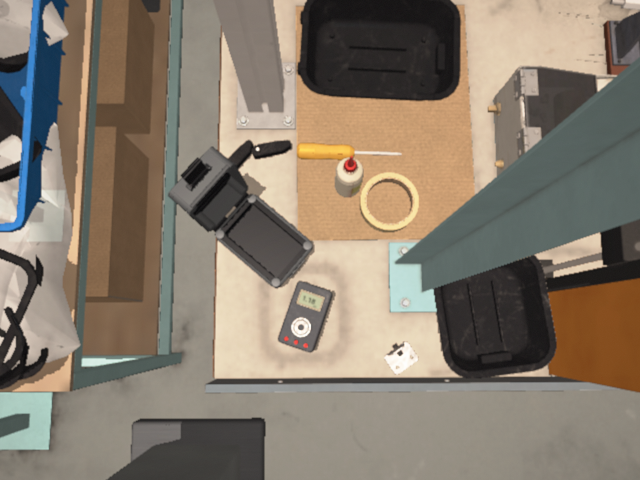

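View pics/side0.png

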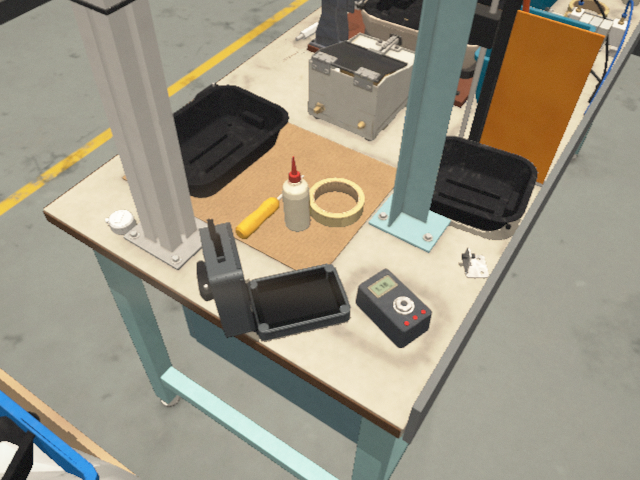

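```bash
cat > h.py <<'E'
import cv2,numpy as np
from scipy.spatial.transform import Rotation as R
from scipy.optimize import minimize
def box(x0,x1,y0,y1,z0,z1): return np.array([[x,y,z] for x in(x0,x1) for y in(y0,y1) for z in(z0,z1)],float)
def place(P,x,y,yaw): return R.from_euler('z',yaw).apply(P)+[x,y,0]
def lidrot(P,a): return R.from_euler('y',a).apply(P-[.0715,0,.028])+[.0715,0,.028]
TEST=box(-.0525,.0525,-.031,.031,0,.042); BASE=box(-.068,.068,-.047,.047,0,.028); LID=box(-.068,.068,-.047,.047,.028,.070)
CL=box(-.074,-.070,-.017,.017,.014,.05)
def clasp(a,l): 
    P=R.from_euler('y',a).apply(CL-[-.072,0,.05])+[-.072,0,.05]; return lidrot(P,l)
def proj(P,c): return cv2.projectPoints(P,c['rvec'],c['tvec'],c['K'],None)[0][:,0]
def hullmask(Ps,c):
    m=np.zeros((480,640),np.uint8)
    for P in Ps: cv2.fillConvexPoly(m,cv2.convexHull(np.round(proj(P,c)*16).astype(np.int32)),1,cv2.LINE_8,4)
    return m
def iou(a,b): return (a&b).sum()/max(1,(a|b).sum())
def ray(uv,c,z):
    Rm=cv2.Rodrigues(c['rvec'])[0]; o=-Rm.T@c['tvec']; d=Rm.T@np.linalg.inv(c['K'])@[*uv,1]; return o+d*(z-o[2])/d[2]
E
cat > fit.py <<'E'
from h import *
from station import eyes
C={n:eyes.read_camera(n) for n in("top","side")}
M=lambda k:np.load(k+".npy")
p0=ray((305,316),C['top'],.042); print(p0)
f=lambda v:-sum(iou(hullmask([place(TEST,*v)],C[n]),M(n+"_torque_tester")) for n in C)
best=min((minimize(f,[p0[0],p0[1],y],method='Nelder-Mead',options=dict(initial_simplex=np.array([[p0[0],p0[1],y]]*4)+np.vstack([np.zeros(3),np.diag([.02,.02,.4])]))) for y in np.arange(0,np.pi,.4)),key=lambda r:r.fun)
print('tester',best.x,best.fun); T=best.x
b=ray((265,240),C['top'],.028); h=ray((235,215),C['top'],.028); yaw=np.arctan2(*(h-b)[1::-1]); print(b,h,yaw)
def g(v):
    x,y,w,a=v; B=place(BASE,x,y,w);L=place(lidrot(LID,a),x,y,w)
    return -iou(hullmask([B,L],C['top']),M('top_case'))-iou(hullmask([L],C['side']),M('side_lid'))-iou(hullmask([L],C['top']),M('top_lid'))
v0=np.array([b[0],b[1],yaw,1.8])
best=min((minimize(g,v0+[0,0,d,0],method='Nelder-Mead',options=dict(maxiter=600,initial_simplex=(v0+[0,0,d,0])+np.vstack([np.zeros(4),np.diag([.02,.02,.2,-.2])]))) for d in(-.2,0,.2)),key=lambda r:r.fun)
print('case',best.x,best.fun); V=best.x
for n in C:
    im=C[n]['pixels'][:,:,::-1].copy()
    for P,c in((place(TEST,*T),(0,255,0)),(place(BASE,*V[:3]),(0,0,255)),(place(lidrot(LID,V[3]),*V[:3]),(255,0,255)),(place(clasp(1.6,V[3]),*V[:3]),(255,255,0))):
        q=np.round(proj(P,C[n])*16).astype(int)
        for i in range(8):
            for k in(1,2,4):
                if not i&k: cv2.line(im,tuple(q[i].tolist()),tuple(q[i|k].tolist()),c,1,cv2.LINE_AA,4)
    globals()[n]=cv2.resize(im[130:370,150:350] if n=='top' else im[200:360,190:440],None,fx=2,fy=2) if 0 else im
a=cv2.resize(top[140:360,160:340],(400,489));d=cv2.resize(side[205:360,190:440],(400,248)); d=cv2.copyMakeBorder(d,0,241,0,0,0)
cv2.imwrite('pics/fit.png',np.hstack([a,d]))
E
python3 fit.py
```

```text
[ 0.43708367 -0.30812866  0.042     ]
tester [ 0.43945388 -0.3092979   2.80024381] -1.8000927230356198
[ 0.5601723  -0.24292542  0.028     ] [ 0.60166391 -0.19355996  0.028     ] 0.871844051834901
case [ 0.56309513 -0.23989234  0.86625758  1.60574506] -2.807213124562546
```

View pics/fit.png

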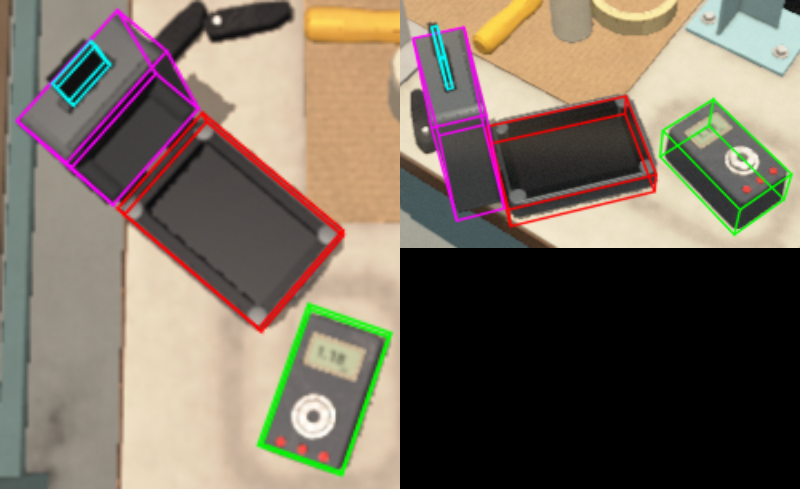

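```bash
cat > mv.py <<'E'
from h import *
from station import monitor
def goto(p,yang):  # world pos, world angle of tool y, tool down
    s=monitor.state(); q=s['orientation']; Rc=R.from_quat([q[1],q[2],q[3],q[0]])
    y=np.array([np.cos(yang),np.sin(yang),0]); z=np.array([0,0,-1.]); Rt=R.from_matrix(np.c_[np.cross(y,z),y,z])
    d=Rc.inv().apply(np.array(p)-s['eef_pos'])*1e3; r=np.degrees((Rc.inv()*Rt).as_rotvec())
    print('shift',np.round(d,1),'turn',np.round(r,1),'| at',np.round(s['eef_pos'],4),'t',round(s['time'],2),'F',np.round(s['wrist_force'],1),'op',round(s['opening'],4))
V=[.5631,-.2399,.8663]
def case(p): return place(np.array([p],float),*V)[0]
E
python3 -c "
from mv import *
goto([.45,-.305,.27],-1.912)
from station import eyes
c=eyes.read_camera('top')
for uv in((237,128),(297,62),(297,128),(430,310),(390,245)): print(uv,ray(uv,c,0))
w=eyes.read_camera('wrist');print(w['tool_from_camera'],w['K'])"
```

```text
shift [ 346.6 -206.3  -27.7] turn [ 0.   0.  35.8] | at [ 0.1749 -0.6     0.2423] t 0.6 F [-0.6  0.1 -0.6] op 0.0854
(237, 128) [ 0.76011226 -0.19015497  0.        ]
(297, 62) [ 0.88102752 -0.29332457  0.        ]
(297, 128) [ 0.76007143 -0.29354221  0.        ]
(430, 310) [ 0.44671424 -0.51356821  0.        ]
(390, 245) [ 0.55538618 -0.44983446  0.        ]
[[ 6.11019355e-05 -9.55075858e-01 -2.96361438e-01  7.61339527e-02]
 [ 9.99999826e-01  2.32348482e-04 -5.42609395e-04  9.40303613e-04]
 [ 5.87092263e-04 -2.96361354e-01  9.55075706e-01 -1.31876663e-01]
 [ 0.00000000e+00  0.00000000e+00  0.00000000e+00  1.00000000e+00]] [[347.363045     0.         318.44504064]
 [  0.         347.363045   236.9934424 ]
 [  0.           0.           1.        ]]
```

>>> {"method": "send_rows", "body": {
  "rows": [
    [[50, -30, -4, 0, 0, 6, 100], [100, -60, -8, 0, 0, 12, 100], [150, -90, -12, 0, 0, 18, 100], [200, -120, -16, 0, 0, 24, 100], [250, -150, -20, 0, 0, 30, 100], [300, -180, -24, 0, 0, 36, 100], [347, -206, -28, 0, 0, 36, 100], [347, -206, -28, 0, 0, 36, 100], [347, -206, -28, 0, 0, 36, 100]]
  ]
}}

```text
time: 1.82
eef_pos: [0.45, -0.3056, 0.2703]
orientation: [0.0, 0.985, -0.171, -0.0]
wrist_force: [0.1, -0.6, 1.0]
opening: 0.0853
```

```bash
cat > fit2.py <<'E'
from h import *
from station import eyes,monitor,spotter
s=monitor.state();q=s['orientation'];print(s['eef_pos'],q,s['time'])
w=eyes.read_camera('wrist')
Tw=np.eye(4);Tw[:3,:3]=R.from_quat([q[1],q[2],q[3],q[0]]).as_matrix();Tw[:3,3]=s['eef_pos']
E=np.linalg.inv(Tw@w['tool_from_camera']); w['rvec']=cv2.Rodrigues(E[:3,:3])[0];w['tvec']=E[:3,3]
im=w['pixels'][:,:,::-1].copy()
m={}
for t in("torque_tester","case","lid"):
    for r in spotter.silhouettes(w,t)[:1]: m[t]=r['pixels'].astype(np.uint8);print(t,r['score'],r['centre'])
nm=lambda f,v,st:min((minimize(f,v,method='Nelder-Mead',options=dict(maxiter=500,initial_simplex=v+np.vstack([np.zeros(len(v)),k*np.diag(st)]))) for k in(1,-1)),key=lambda r:r.fun)
T=np.array([.4394,-.3093,2.800]);V=np.array([.5631,-.2399,.8663,1.606])
r=nm(lambda v:-iou(hullmask([place(TEST,*v)],w),m["torque_tester"]),T,[.01,.01,.1]);print('tester',r.x,r.fun)
if "case" in m:
    f=lambda v:-iou(hullmask([place(BASE,*v[:3]),place(lidrot(LID,v[3]),*v[:3])],w),m["case"])
    r2=nm(f,V,[.01,.01,.1,.1]);print('case',r2.x,r2.fun)
for P,c in((place(TEST,*T),(0,255,0)),(place(BASE,*V[:3]),(0,0,255)),(place(box(-.056,.056,-.0345,.0345,.0079,.026),*V[:3]),(0,255,255)),(place(lidrot(LID,V[3]),*V[:3]),(255,0,255)),(place(clasp(1.6,V[3]),*V[:3]),(255,255,0))):
    p=np.round(proj(P,w)*16).astype(int)
    for i in range(8):
        for k in(1,2,4):
            if not i&k: cv2.line(im,tuple(p[i].tolist()),tuple(p[i|k].tolist()),c,1,cv2.LINE_AA,4)
cv2.imwrite('pics/w1.png',im)
E
python3 fit2.py
```

```text
[ 0.45003847 -0.30556024  0.27025823] [ 2.77751743e-04  9.85202462e-01 -1.71394265e-01 -1.93432534e-04] 1.825
torque_tester 0.83 [324.1, 207.2]
case 0.95 [120.8, 94.8]
lid 0.6 [69.5, 72.6]
tester [ 0.4395722  -0.30813513  2.79614521] -0.9100858730425998
case [ 0.56308643 -0.24090963  0.86135461  1.58655833] -0.9680252782931354
```

View pics/w1.png

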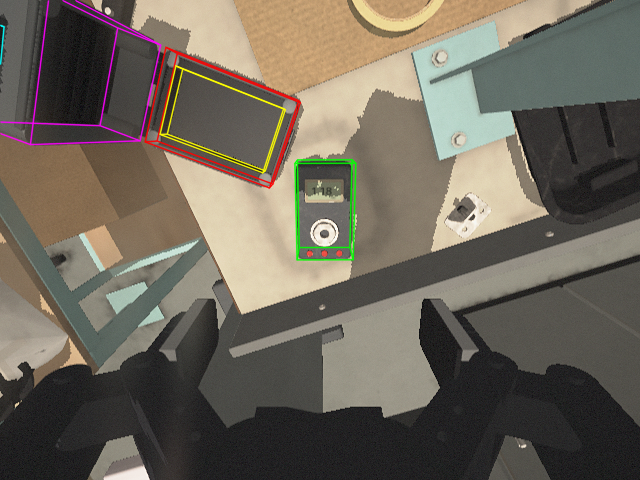

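```bash
sed -i 's/^V=.*/V=[.5631,-.2404,.864]/' mv.py; python3 -c "
from mv import *
goto([.4395,-.3087,.028],-1.914)"
```

```text
shift [ -8.5   5.5 242.3] turn [ 0.   0.  -0.2] | at [ 0.4494 -0.3064  0.2703] t 2.02 F [ 0.3  0.5 -0.7] op 0.0853
```

>>> {"method": "send_rows", "body": {
  "rows": [
    [[-9, 6, 45, 0, 0, 0, 100], [-9, 6, 90, 0, 0, 0, 100], [-9, 6, 135, 0, 0, 0, 100], [-9, 6, 180, 0, 0, 0, 100], [-9, 6, 205, 0, 0, 0, 100], [-9, 6, 222, 0, 0, 0, 100], [-9, 6, 235, 0, 0, 0, 100], [-9, 6, 242, 0, 0, 0, 100], [-9, 6, 242, 0, 0, 0, 100], [-9, 6, 242, 0, 0, 0, 80], [-9, 6, 242, 0, 0, 0, 60], [-9, 6, 242, 0, 0, 0, 50], [-9, 6, 242, 0, 0, 0, 50], [-9, 6, 242, 0, 0, 0, 50], [-9, 6, 242, 0, 0, 0, 50]]
  ],
  "newtons": 50
}}

```text
time: 3.9
eef_pos: [0.4404, -0.3081, 0.0292]
orientation: [0.0, 0.985, -0.171, 0.001]
wrist_force: [-1.7, 0.5, 5.8]
opening: 0.061
```

```bash
python3 -c "
from mv import *
goto([.4395,-.3087,.13],-1.914)
goto([.5631,-.2404,.13],.864-np.pi/2)"
```

```text
shift [  -0.5    0.9 -100.8] turn [ 0.  -0.1 -0.1] | at [ 0.4404 -0.3081  0.0292] t 3.9 F [-1.7  0.5  5.8] op 0.061
shift [  92.8 -105.1 -100.7] turn [  0.1  -0.1 -69.2] | at [ 0.4404 -0.3081  0.0292] t 3.9 F [-1.7  0.5  5.8] op 0.061
```

>>> {"method": "send_rows", "body": {
  "rows": [
    [[0, 0, -20, 0, 0, 0, 50], [0, 0, -60, 0, 0, 0, 50], [0, 0, -101, 0, 0, 0, 50], [10, -12, -101, 0, 0, -9, 50], [21, -24, -101, 0, 0, -18, 50], [33, -38, -101, 0, 0, -27, 50], [45, -52, -101, 0, 0, -36, 50], [57, -65, -101, 0, 0, -45, 50], [69, -78, -101, 0, 0, -54, 50], [81, -92, -101, 0, 0, -63, 50], [93, -105, -101, 0, 0, -69.2, 50], [93, -105, -101, 0, 0, -69.2, 50], [93, -105, -101, 0, 0, -69.2, 50], [93, -105, -101, 0, 0, -69.2, 50]]
  ]
}}

```text
time: 5.65
eef_pos: [0.562, -0.241, 0.1291]
orientation: [-0.0, 0.909, 0.417, -0.001]
wrist_force: [1.1, -0.8, -6.2]
opening: 0.0609
```

```bash
cat > chk.py <<'E'
from mv import *
from station import eyes,spotter
goto([.5631,-.2404,.036],.864-np.pi/2)
s=monitor.state();q=s['orientation'];w=eyes.read_camera('wrist')
Tw=np.eye(4);Tw[:3,:3]=R.from_quat([q[1],q[2],q[3],q[0]]).as_matrix();Tw[:3,3]=s['eef_pos']
E=np.linalg.inv(Tw@w['tool_from_camera']); w['rvec']=cv2.Rodrigues(E[:3,:3])[0];w['tvec']=E[:3,3]
cams={'wrist':w,'top':eyes.read_camera('top'),'side':eyes.read_camera('side')}
for n,c in cams.items():
    r=spotter.silhouettes(c,'torque_tester')[:1]
    if r: print(n,r[0]['score'],r[0]['centre'])
def draw(im,P,c,cam):
    p=np.round(proj(P,cam)*16).astype(int)
    for i in range(8):
        for k in(1,2,4):
            if not i&k: cv2.line(im,tuple(p[i].tolist()),tuple(p[i|k].tolist()),c,1,cv2.LINE_AA,4)
out=[]
z=s['eef_pos'][2]-.0285
for n,c in cams.items():
    im=c['pixels'][:,:,::-1].copy()
    draw(im,place(TEST,*s['eef_pos'][:2],V[2])+[0,0,z],(0,255,0),c); draw(im,place(BASE,*V),(0,0,255),c); draw(im,place(box(-.056,.056,-.0345,.0345,.0079,.026),*V),(0,255,255),c)
    out.append(im)
import sys
t=cv2.resize(out[1][150:300,190:350],None,fx=2.2,fy=2.2);sd=cv2.resize(out[2][200:350,190:370],None,fx=2.2,fy=2.2);
wr=cv2.resize(out[0],(int(640*.68),int(480*.68)))
H=np.zeros((660,800,3),np.uint8);H[:330,:352]=t;H[:330,352:748]=sd[:330];H[330:656,:435]=wr[:326]
cv2.imwrite(sys.argv[1],cv2.resize(H,(727,600)))
E
python3 chk.py pics/c1.png
```

```text
shift [ 1.3  0.5 93.1] turn [-0.   0.1 -0.2] | at [ 0.562  -0.241   0.1291] t 5.65 F [ 1.1 -0.8 -6.2] op 0.0609
wrist 0.64 [317.1, 298.0]
top 0.65 [276.1, 242.2]
side 0.71 [289.1, 258.0]
```

View pics/c1.png

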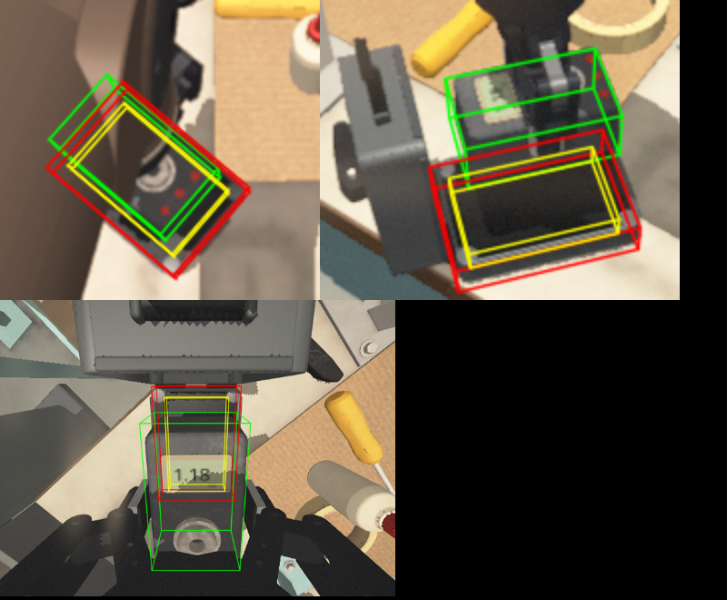

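```bash
cat > chk2.py <<'E'
exec(open('chk.py').read().split("out=[]")[0].replace("    if r: print(n,r[0]['score'],r[0]['centre'])","    M[n]=r[0]['pixels'].astype(np.uint8)").replace("for n,c in cams.items():","M={}\nfor n,c in cams.items():",1))
e=s['eef_pos']
def hm(d,n): return hullmask([place(TEST+[d[0],d[1],0],e[0],e[1],V[2])+[0,0,e[2]-.0285+d[2]]],cams[n])
for n in('wrist','side'):
    print(n,'mask',cv2.boundingRect(M[n]),[(dx,cv2.boundingRect(hm((dx/1e3,0,0),n)),round(iou(hm((dx/1e3,0,0),n),M[n]),3)) for dx in(-6,-3,0,3)])
f=lambda d:-sum(((hm(d,n)&M[n]).sum()-1.0*((1-hm(d,n))&M[n]).sum()-.3*(hm(d,n)&(1-M[n])).sum())/M[n].sum() for n in('wrist','side'))
r=minimize(f,[0,0,0],method='Nelder-Mead',options=dict(initial_simplex=np.vstack([np.zeros(3),.005*np.eye(3)])));print(r.x,r.fun)
im=cams['wrist']['pixels'][:,:,::-1].copy()
draw=lambda P,c:[cv2.line(im,tuple(p[i].tolist()),tuple(p[i|k].tolist()),c,1,cv2.LINE_AA,4) for p in[np.round(proj(P,cams['wrist'])*16).astype(int)] for i in range(8) for k in(1,2,4) if not i&k]
draw(place(TEST,e[0],e[1],V[2])+[0,0,e[2]-.0285],(0,255,0))
cv2.imwrite('pics/c2.png',cv2.resize(im[100:400,180:440],None,fx=2,fy=2))
E
python3 chk2.py
```

```text
shift [ 0.2  0.2 93.4] turn [ 0.   0.  -0.1] | at [ 0.5628 -0.2405  0.1294] t 5.95 F [-0.7  0.5 -6.3] op 0.0611
wrist mask (236, 188, 165, 228) [(-6, (227, 195, 178, 255), np.float64(0.782)), (-3, (227, 188, 179, 256), np.float64(0.804)), (0, (226, 182, 180, 257), np.float64(0.796)), (3, (225, 175, 182, 258), np.float64(0.787))]
side mask (255, 223, 84, 67) [(-6, (256, 223, 89, 71), np.float64(0.6)), (-3, (254, 223, 89, 71), np.float64(0.631)), (0, (252, 224, 89, 70), np.float64(0.626)), (3, (249, 224, 90, 71), np.float64(0.599))]
[-0.00222878 -0.00246198  0.00027164] -1.763054954498625
```

View pics/c2.png

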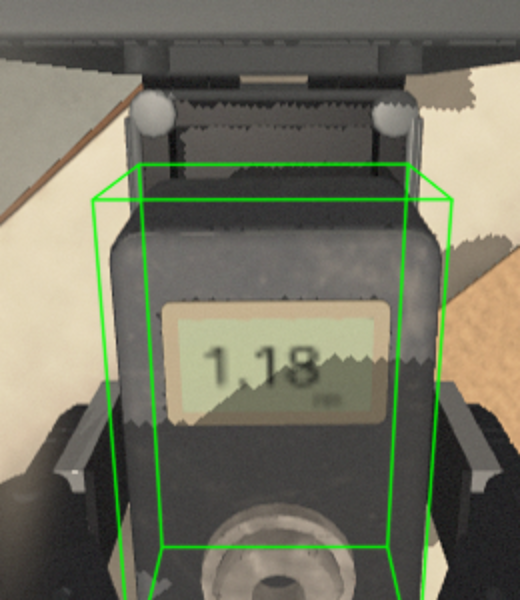

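>>> {"method": "send_rows", "body": {
  "rows": [
    [[1, 0, 20, 0, 0, 0, 50], [1, 0, 45, 0, 0, 0, 50], [1, 0, 62, 0, 0, 0, 50], [1, 0, 70, 0, 0, 0, 50], [1, 0, 73, 0, 0, 0, 50], [1, 0, 75, 0, 0, 0, 50], [1, 0, 76, 0, 0, 0, 50], [1, 0, 77, 0, 0, 0, 50], [1, 0, 77, 0, 0, 0, 50]]
  ]
}}

```text
time: 7.38
eef_pos: [0.5637, -0.2396, 0.0525]
orientation: [0.0, 0.908, 0.418, 0.0]
wrist_force: [0.3, 0.6, -6.9]
opening: 0.0609
```

>>> {"method": "send_rows", "body": {
  "rows": [
    [[0, 0, 2, 0, 0, 0, 50], [0, 0, 4, 0, 0, 0, 50], [0, 0, 6, 0, 0, 0, 50], [0, 0, 7, 0, 0, 0, 50], [0, 0, 7, 0, 0, 0, 50]]
  ]
}}

```text
time: 8.0
eef_pos: [0.5635, -0.2395, 0.0451]
orientation: [-0.0, 0.908, 0.418, -0.0]
wrist_force: [-0.5, 0.7, -6.9]
opening: 0.0609
```

Free of contact with the foam walls; continuing down.

>>> {"method": "send_rows", "body": {
  "rows": [
    [[0, 0, 2, 0, 0, 0, 50], [0, 0, 4, 0, 0, 0, 50], [0, 0, 5, 0, 0, 0, 50], [0, 0, 6, 0, 0, 0, 50], [0, 0, 7, 0, 0, 0, 50], [0, 0, 7, 0, 0, 0, 50]]
  ]
}}

```text
time: 8.75
eef_pos: [0.5636, -0.2396, 0.0382]
orientation: [-0.0, 0.908, 0.418, -0.0]
wrist_force: [1.2, 1.4, -6.2]
opening: 0.0614
```

>>> {"method": "send_rows", "body": {
  "rows": [
    [[0, 0, 0.5, 0, 0, 0, 50], [0, 0, 1, 0, 0, 0, 50], [0, 0, 1.5, 0, 0, 0, 50], [0, 0, 1.5, 0, 0, 0, 50]]
  ]
}}

```text
time: 9.25
eef_pos: [0.5636, -0.2396, 0.0373]
orientation: [0.0, 0.908, 0.418, 0.0]
wrist_force: [-3.7, 1.0, 2.8]
opening: 0.0613
```

>>> {"method": "send_rows", "body": {
  "rows": [
    [[0, 0, 0, 0, 0, 0, 60], [0, 0, 0, 0, 0, 0, 75], [0, 0, 0, 0, 0, 0, 90], [0, 0, 0, 0, 0, 0, 95], [0, 0, -10, 0, 0, 0, 95], [0, 0, -40, 0, 0, 0, 95], [0, 0, -80, 0, 0, 0, 95], [0, 0, -130, 0, 0, 0, 60], [0, 0, -180, 0, 0, 0, 30], [0, 0, -222, 0, 0, 0, 0], [0, 0, -222, 0, 0, 0, 0], [0, 0, -222, 0, 0, 0, 0]]
  ]
}}

```text
time: 10.75
eef_pos: [0.5633, -0.2395, 0.2588]
orientation: [0.0, 0.908, 0.418, -0.0]
wrist_force: [-0.6, 0.5, -1.1]
opening: -0.0001
```

```bash
sed -i "s/^z=s.*/z=.008-s['eef_pos'][2]*0/; s/place(TEST,\*s\['eef_pos'\]\[:2\],V\[2\])/place(TEST,*V)/" chk.py
cat >> chk.py <<'E'
# plan for the lid: TCP for corner following lid point Q
for a in (1.6,):
    goto(case([.150,.0,.26]),V[2]-np.pi/2); goto(case([.150,0,.171]),V[2]-np.pi/2)
E
python3 chk.py pics/c3.png
```

```text
shift [ -0.8   0.4 222.8] turn [ 0.  0. -0.] | at [ 0.5633 -0.2395  0.2588] t 10.75 F [-0.6  0.5 -1.1] op -0.0001
wrist 0.57 [317.1, 206.2]
top 0.78 [263.9, 241.6]
side 0.68 [296.9, 291.8]
shift [149.2   0.4  -2.1] turn [-0.1  0.  -0. ] | at [ 0.5633 -0.2395  0.2579] t 11.05 F [ 0.5 -0.1 -0.4] op -0.0
shift [149.2   0.5  86.9] turn [-0.1  0.  -0. ] | at [ 0.5633 -0.2395  0.2579] t 11.05 F [ 0.5 -0.1 -0.4] op -0.0
```

View pics/c3.png

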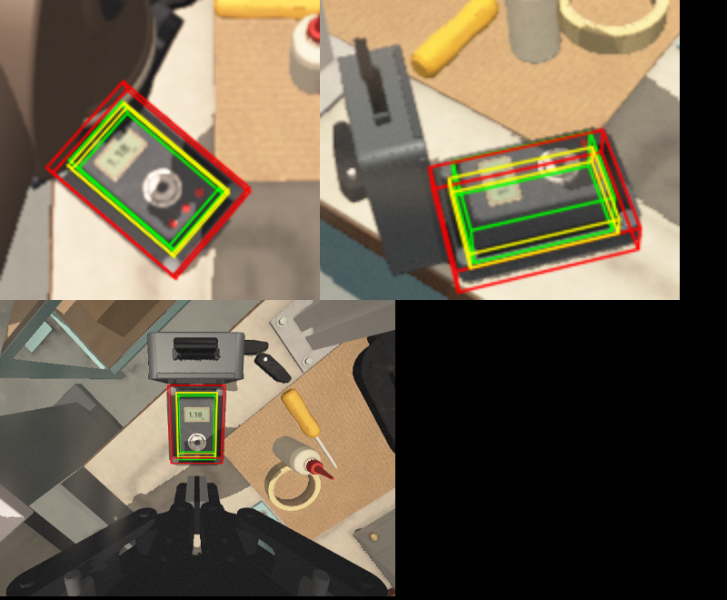

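>>> {"method": "send_rows", "body": {
  "rows": [
    [[40, 0.4, -2, 0, 0, 0, 0], [80, 0.4, -2, 0, 0, 0, 0], [120, 0.4, -2, 0, 0, 0, 0], [149, 0.4, -2, 0, 0, 0, 0], [149, 0.4, 30, 0, 0, 0, 0], [149, 0.4, 60, 0, 0, 0, 0], [149, 0.4, 89, 0, 0, 0, 0], [149, 0.4, 89, 0, 0, 0, 0], [149, 0.4, 89, 0, 0, 0, 0]]
  ]
}}

```text
time: 12.18
eef_pos: [0.6613, -0.1265, 0.1708]
orientation: [0.0, 0.908, 0.418, 0.0]
wrist_force: [0.0, -1.2, 0.7]
opening: 0.0001
```

Run:
```python
from mv import *
goto(case([.150,0,.169]),V[2]-np.pi/2)
s=monitor.state()['eef_pos']; c=R.from_euler('z',-V[2]).apply(s-np.array([V[0],V[1],0]));print('in case',c)
for a in np.arange(1.7,-.05,-.1):
    p=lidrot(np.array([[-.058,0,.072]]),a)[0]+[.011,0,.011]; print(round(a,2),np.round((p-c)*[1e3,0,-1e3],0)[[0,2]])
```

```text
shift [-0.4 -0.7  1.8] turn [ 0. -0. -0.] | at [ 0.6613 -0.1265  0.1708] t 12.18 F [ 0.  -1.2  0.7] op 0.0001
in case [ 0.1503845  -0.0007347   0.17078511]
1.7 [-8.  9.]
1.6 [-20.   4.]
1.5 [-33.  -1.]
1.4 [-47.  -3.]
1.3 [-60.  -5.]
1.2 [-74.  -5.]
1.1 [-87.  -4.]
1.0 [-101.   -1.]
0.9 [-114.    3.]
0.8 [-127.    8.]
0.7 [-139.   15.]
0.6 [-150.   22.]
0.5 [-160.   31.]
0.4 [-170.   41.]
0.3 [-179.   51.]
0.2 [-186.   63.]
0.1 [-192.   75.]
-0.0 [-197.   88.]
```

>>> {"method": "send_rows", "body": {
  "rows": [
    [[-10, 0, 4, 0, 0, 0, 0], [-20, 0, 3, 0, 0, 0, 0], [-26, 0, 1, 0, 0, 0, 0], [-33, 0, -1, 0, 0, 0, 0], [-40, 0, -2, 0, 0, 0, 0], [-47, 0, -3, 0, 0, 0, 0], [-54, 0, -4, 0, 0, 0, 0], [-60, 0, -5, 0, 0, 0, 0], [-67, 0, -5, 0, 0, 0, 0], [-74, 0, -5, 0, 0, 0, 0], [-81, 0, -5, 0, 0, 0, 0], [-87, 0, -4, 0, 0, 0, 0], [-94, 0, -3, 0, 0, 0, 0], [-101, 0, -1, 0, 0, 0, 0], [-107, 0, 1, 0, 0, 0, 0], [-114, 0, 3, 0, 0, 0, 0], [-120, 0, 5, 0, 0, 0, 0], [-127, 0, 8, 0, 0, 0, 0], [-127, 0, 8, 0, 0, 0, 0]]
  ]
}}

```text
time: 14.55
eef_pos: [0.5773, -0.224, 0.1613]
orientation: [-0.0, 0.909, 0.418, -0.001]
wrist_force: [0.1, 0.6, -0.1]
opening: -0.0001
```

```bash
cat > look.py <<'E'
from mv import *
from station import eyes
import sys
goto(case([0,0,.3]),V[2]-np.pi/2)
c=eyes.read_camera('side');t=eyes.read_camera('top')
H=np.hstack([cv2.resize(t['pixels'][140:320,160:340],(396,396)),cv2.resize(c['pixels'][200:380,190:370],(396,396))])
cv2.imwrite(sys.argv[1],H[:,:,::-1])
E
python3 look.py pics/l1.png
```

```text
shift [ -21.9   -0.2 -138.7] turn [-0.   0.1 -0.1] | at [ 0.5773 -0.224   0.1613] t 14.55 F [ 0.1  0.6 -0.1] op -0.0001
```

View pics/l1.png

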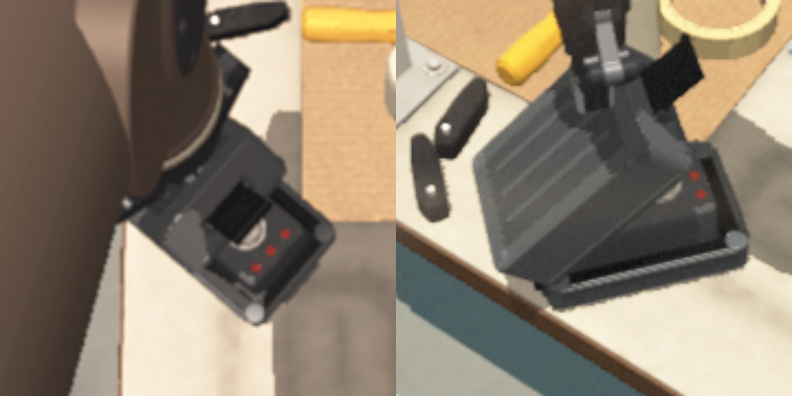

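>>> {"method": "send_rows", "body": {
  "rows": [
    [[-6, 0, 3, 0, 0, 0, 0], [-12, 0, 7, 0, 0, 0, 0], [-18, 0, 10, 0, 0, 0, 0], [-23, 0, 14, 0, 0, 0, 0], [-28, 0, 18, 0, 0, 0, 0], [-33, 0, 23, 0, 0, 0, 0], [-38, 0, 28, 0, 0, 0, 0], [-43, 0, 33, 0, 0, 0, 0], [-48, 0, 38, 0, 0, 0, 0], [-52, 0, 43, 0, 0, 0, 0], [-56, 0, 49, 0, 0, 0, 0], [-59, 0, 55, 0, 0, 0, 0], [-62, 0, 61, 0, 0, 0, 0], [-65, 0, 67, 0, 0, 0, 0], [-67, 0, 72, 0, 0, 0, 0], [-68, 0, 75, 0, 0, 0, 0], [-69, 0, 77, 0, 0, 0, 0], [-69, 0, 77, 0, 0, 0, 0]]
  ]
}}

```text
time: 16.9
eef_pos: [0.5338, -0.275, 0.086]
orientation: [0.0, 0.908, 0.419, 0.0]
wrist_force: [-3.3, 2.7, 11.9]
opening: 0.0002
```

>>> {"method": "send_rows", "body": {
  "rows": [
    [[0, 0, 1, 0, 0, 0, 0], [0, 0, 2, 0, 0, 0, 0], [0, 0, 2, 0, 0, 0, 0]]
  ]
}}

```text
time: 17.27
eef_pos: [0.5339, -0.2751, 0.0858]
orientation: [0.001, 0.908, 0.419, 0.0]
wrist_force: [-9.8, 5.1, 30.3]
opening: -0.0001
```

>>> {"method": "send_rows", "body": {
  "rows": [
    [[0, 0, -15, 0, 0, 0, 0], [0, 0, -40, 0, 0, 0, 0], [-30, 0, -40, 0, 0, 0, 0], [-59, 0, -40, 0, 0, 0, 0], [-59, 0, -40, 0, 0, 0, 0], [-59, 0, -40, 0, 0, 0, 0]]
  ]
}}

```text
time: 18.02
eef_pos: [0.4955, -0.3198, 0.123]
orientation: [-0.0, 0.908, 0.418, 0.0]
wrist_force: [0.7, 0.3, -0.0]
opening: 0.0002
```

```bash
python3 look.py pics/l2.png; python3 -c "
from mv import *
goto(case([-.105,0,.029]),V[2]-np.pi/2)"
```

```text
shift [ 104.4   -0.2 -177. ] turn [ 0. -0. -0.] | at [ 0.4955 -0.3198  0.123 ] t 18.02 F [ 0.7  0.3 -0. ] op 0.0002
shift [-1.4 -0.1 93.9] turn [ 0. -0.  0.] | at [ 0.4959 -0.3193  0.1229] t 18.12 F [ 0.2 -0.2  0.1] op 0.0001
```

View pics/l2.png

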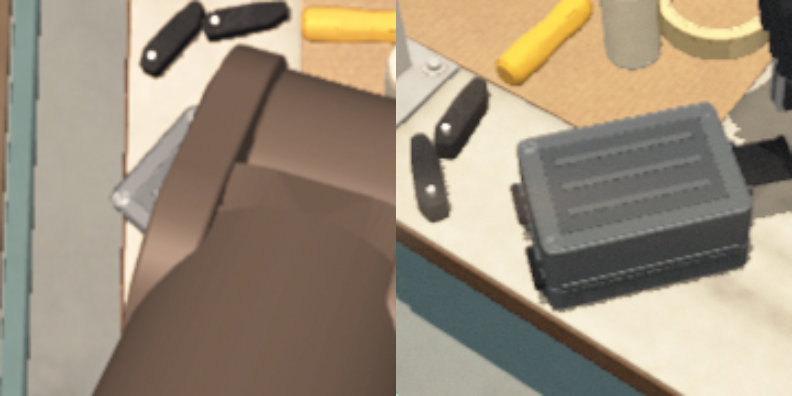

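>>> {"method": "send_rows", "body": {
  "rows": [
    [[-1, 0, 30, 0, 0, 0, 0], [-1, 0, 45, 0, 0, 0, 0], [-1, 0, 55, 0, 0, 0, 0], [-1, 0, 62, 0, 0, 0, 0], [-1, 0, 69, 0, 0, 0, 0], [-1, 0, 76, 0, 0, 0, 0], [-1, 0, 83, 0, 0, 0, 0], [0, 0, 89, 0, 0, 0, 0], [0, 0, 94, 0, 0, 0, 0], [3, 0, 94, 0, 0, 0, 0], [6, 0, 94, 0, 0, 0, 0], [9, 0, 94, 0, 0, 0, 0], [12, 0, 94, 0, 0, 0, 0], [14, 0, 94, 0, 0, 0, 0], [14, 0, 94, 0, 0, 0, 0]]
  ]
}}

```text
time: 20.0
eef_pos: [0.5045, -0.3094, 0.029]
orientation: [0.0, 0.908, 0.419, 0.0]
wrist_force: [0.5, -0.5, -0.4]
opening: 0.0002
```

>>> {"method": "send_rows", "body": {
  "rows": [
    [[1, 0, 0, 0, 0, 0, 0], [2, 0, 0, 0, 0, 0, 0], [3, 0, 0, 0, 0, 0, 0], [4, 0, 0, 0, 0, 0, 0], [4, 0, 0, 0, 0, 0, 0]]
  ]
}}

```text
time: 20.62
eef_pos: [0.5058, -0.3078, 0.0288]
orientation: [0.0, 0.909, 0.418, -0.001]
wrist_force: [-3.8, -4.4, 1.6]
opening: -0.0001
```

>>> {"method": "send_rows", "body": {
  "rows": [
    [[0.5, 0, 0, 0, 0, 0, 0], [1, 0, 0, 0, 0, 0, 0], [1, 0, 0, 0, 0, 0, 0]]
  ]
}}

```text
time: 21.0
eef_pos: [0.5058, -0.3078, 0.0288]
orientation: [0.0, 0.909, 0.417, -0.001]
wrist_force: [-5.3, -5.5, 2.1]
opening: -0.0001
```

>>> {"method": "send_rows", "body": {
  "rows": [
    [[1, 0, 0, 0, 0, 0, 0], [2, 0, 0, 0, 0, 0, 0], [2, 0, 0, 0, 0, 0, 0], [-10, 0, 0, 0, 0, 0, 0], [-40, 0, 0, 0, 0, 0, 0], [-80, 0, -30, 0, 0, 0, 0], [-120, 0, -80, 0, 0, 0, 0], [-150, 0, -130, 0, 0, 0, 0], [-150, 0, -170, 0, 0, 0, 0], [-150, 0, -170, 0, 0, 0, 0]]
  ]
}}

```text
time: 22.25
eef_pos: [0.4115, -0.4212, 0.2024]
orientation: [0.003, 0.908, 0.418, 0.002]
wrist_force: [0.5, 0.3, 0.2]
opening: 0.0003
```

```bash
cat > fin.py <<'E'
from mv import *
from station import eyes,spotter
s=monitor.state();q=s['orientation'];w=eyes.read_camera('wrist');t=eyes.read_camera('top')
Tw=np.eye(4);Tw[:3,:3]=R.from_quat([q[1],q[2],q[3],q[0]]).as_matrix();Tw[:3,3]=s['eef_pos']
E=np.linalg.inv(Tw@w['tool_from_camera']); w['rvec']=cv2.Rodrigues(E[:3,:3])[0];w['tvec']=E[:3,3]
for n,c in(('wrist',w),('top',t)):
    for r in spotter.silhouettes(c,'clasp')[:1]: print(n,r['score'],cv2.boundingRect(r['pixels'].astype(np.uint8)),[ (a,cv2.boundingRect(hullmask([place(clasp(a,0),*V)],c))) for a in(0,.15,.4,1.6)])
a=w['pixels'];u=proj(place(np.array([[-.074,0,.03]]),*V),w)[0].astype(int);print(u)
x0,y0=np.clip(u[0]-90,0,460),np.clip(u[1]-100,0,280)
H=np.hstack([cv2.resize(t['pixels'][140:340,160:360],(396,396)),cv2.resize(a[y0:y0+180,x0:x0+180],(396,396))])
cv2.imwrite('pics/fin.png',H[:,:,::-1])
E
python3 fin.py
```

```text
wrist 0.6 (287, 0, 50, 26) [(0, (288, 0, 49, 18)), (0.15, (288, 0, 50, 26)), (0.4, (288, 0, 50, 37)), (1.6, (288, 0, 50, 56))]
top 0.52 (289, 257, 19, 22) [(0, (289, 256, 17, 21)), (0.15, (289, 256, 20, 23)), (0.4, (289, 256, 24, 27)), (1.6, (290, 257, 32, 32))]
[312  10]
```

View pics/fin.png

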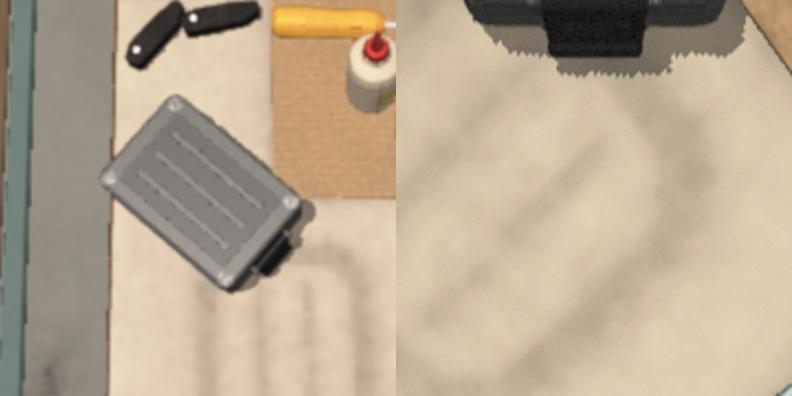

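>>> {"method": "send_rows", "body": {
  "rows": [
    [[14, 0, 10, 0, 10, 0, 0], [28, 0, 25, 0, 20, 0, 0], [42, 0, 45, 0, 30, 0, 0], [56, 0, 65, 0, 40, 0, 0], [66, 0, 80, 0, 50, 0, 0], [66, 0, 85, 0, 50, 0, 0], [66, 0, 85, 0, 50, 0, 0], [66, 0, 85, 0, 50, 0, 0]]
  ]
}}

```text
time: 23.45
eef_pos: [0.4544, -0.369, 0.1162]
orientation: [-0.175, 0.823, 0.381, 0.383]
wrist_force: [0.0, 0.1, 1.0]
opening: -0.0001
```

```bash
cat >> fin.py <<'E'
for r in spotter.silhouettes(w,'case')[:1]:
    m=r['pixels'].astype(np.uint8); f=lambda v:-iou(hullmask([place(BASE,*v),place(LID,*v)],w),m)
    r2=minimize(f,V,method='Nelder-Mead',options=dict(initial_simplex=V+np.vstack([np.zeros(3),np.diag([.01,.01,.1])])));print('case',r['score'],r2.x,r2.fun)
im=a[:,:,::-1].copy()
for P,c in((place(LID,*V),(0,0,255)),(place(clasp(0,0),*V),(255,255,0)),(place(clasp(.15,0),*V),(0,255,0))):
    p=np.round(proj(P,w)*16).astype(int)
    for i in range(8):
        for k in(1,2,4):
            if not i&k: cv2.line(im,tuple(p[i].tolist()),tuple(p[i|k].tolist()),c,1,cv2.LINE_AA,4)
cr=lambda z:cv2.resize(z[y0:y0+180,x0:x0+180],(400,400))
cv2.imwrite('pics/fin2.png',np.hstack([cr(a[:,:,::-1]),cr(im)]))
E
python3 fin.py
```

```text
wrist 0.86 (291, 210, 49, 42) [(0, (293, 218, 47, 31)), (0.15, (293, 218, 47, 36)), (0.4, (293, 219, 47, 43)), (1.6, (291, 219, 51, 46))]
top 0.48 (289, 258, 18, 21) [(0, (289, 256, 17, 21)), (0.15, (289, 256, 20, 23)), (0.4, (289, 256, 24, 27)), (1.6, (290, 257, 32, 32))]
[316 237]
case 0.73 [ 0.5669016  -0.23536831  0.86351207] -0.9724279033515199
```

View pics/fin2.png

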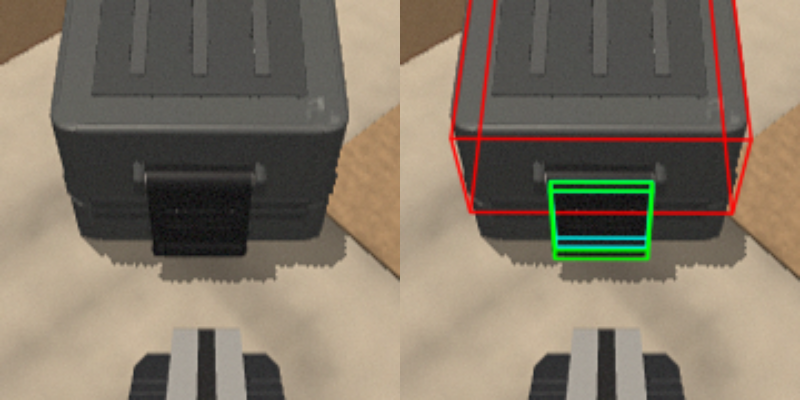

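```bash
cat > ang.py <<'E'
from mv import *
from station import eyes,spotter
def view():
    s=monitor.state();q=s['orientation'];w=eyes.read_camera('wrist')
    Tw=np.eye(4);Tw[:3,:3]=R.from_quat([q[1],q[2],q[3],q[0]]).as_matrix();Tw[:3,3]=s['eef_pos']
    E=np.linalg.inv(Tw@w['tool_from_camera']); w['rvec']=cv2.Rodrigues(E[:3,:3])[0];w['tvec']=E[:3,3]; return w
w=view(); m=spotter.silhouettes(w,'case')[0]['pixels'].astype(np.uint8); k=spotter.silhouettes(w,'clasp')[0]['pixels'].astype(np.uint8)
f=lambda v:-iou(hullmask([place(BASE,*v[:3])+[0,0,v[4]],place(LID,*v[:3])+[0,0,v[4]],place(clasp(v[3],0),*v[:3])+[0,0,v[4]]],w),m|k)-iou(hullmask([place(clasp(v[3],0),*v[:3])+[0,0,v[4]]],w),k)
v0=np.array([*V,.1,0.])
for a0 in(0,.2,.4):
    v0[3]=a0; r=minimize(f,v0,method='Nelder-Mead',options=dict(maxiter=800,initial_simplex=v0+np.vstack([np.zeros(5),np.diag([.006,.006,.03,.1,.003])])));print(r.x,r.fun)
B=lambda P:cv2.boundingRect(hullmask([P+[0,0,r.x[4]]],w))
print('case mask',cv2.boundingRect(m),'clasp mask',cv2.boundingRect(k),'lid',B(place(LID,*r.x[:3])),'base',B(place(BASE,*r.x[:3])),[(a,B(place(clasp(a,0),*r.x[:3]))) for a in(0,.1,.2,.3)])
E
python3 ang.py; python3 -c "
from mv import *
goto(case([-.125,0,.12]),V[2]-np.pi/2);goto(case([-.125,0,.026]),V[2]-np.pi/2)"
```

```text
[ 0.56581968 -0.23636689  0.86498189  0.30303322  0.00267068] -1.9507898285494125
[ 0.5654746  -0.23764783  0.85352561  0.23507874  0.00172895] -1.899752745928834
[ 0.56609105 -0.23624985  0.86341036  0.32153861  0.0023619 ] -1.951291082334545
case mask (249, 76, 134, 174) clasp mask (292, 209, 49, 41) lid (248, 74, 136, 150) base (257, 113, 119, 130) [(0, (293, 209, 47, 31)), (0.1, (293, 209, 47, 35)), (0.2, (293, 209, 47, 38)), (0.3, (293, 209, 47, 41))]
shift [33.5 -0.2 30.7] turn [  0.  -49.9  -0. ] | at [ 0.4528 -0.3698  0.1141] t 23.85 F [ 0.  -0.2  1. ] op -0.0
shift [-38.5  -0.3  91.2] turn [  0.  -49.9  -0. ] | at [ 0.4528 -0.3698  0.1141] t 23.85 F [ 0.  -0.2  1. ] op -0.0
```

>>> {"method": "send_rows", "body": {
  "rows": [
    [[-13, 0, 30, 0, 0, 0, 0], [-27, 0, 62, 0, 0, 0, 0], [-40, 0, 92, 0, 0, 0, 0], [-40, 0, 92, 0, 0, 0, 0], [-34, 0, 100, 0, 0, 0, 0], [-27, 0, 108, 0, 0, 0, 0], [-24, 0, 112, 0, 0, 0, 0], [-21, 0, 115, 0, 0, 0, 0], [-21, 0, 115, 0, 0, 0, 0]]
  ]
}}

```text
time: 24.98
eef_pos: [0.5014, -0.3129, 0.0241]
orientation: [-0.177, 0.823, 0.379, 0.384]
wrist_force: [0.7, 0.2, -0.2]
opening: -0.0003
```

```bash
python3 -c "
from mv import *
goto(case([-.125,0,.12]),0)
s=monitor.state()['eef_pos'];print(R.from_euler('z',-V[2]).apply(s-np.array([V[0],V[1],0])))"
```

```text
shift [ 54.3  -0.1 -84.5] turn [ 17.7 -47.8 -37.9] | at [ 0.5014 -0.3129  0.0241] t 24.98 F [ 0.7  0.2 -0.2] op -0.0003
[-0.09519781 -0.00016678  0.02405343]
```

Continue along case +x in ~1.5 mm steps.

>>> {"method": "send_rows", "body": {
  "rows": [
    [[1, 0, 1.2, 0, 0, 0, 0], [2, 0, 2.4, 0, 0, 0, 0], [3, 0, 3.6, 0, 0, 0, 0], [4, 0, 4.8, 0, 0, 0, 0], [4, 0, 4.8, 0, 0, 0, 0]]
  ]
}}

```text
time: 25.6
eef_pos: [0.5045, -0.3095, 0.0235]
orientation: [-0.176, 0.824, 0.379, 0.383]
wrist_force: [-8.3, -3.5, 5.3]
opening: -0.0001
```

>>> {"method": "send_rows", "body": {
  "rows": [
    [[1, 0, 1.2, 0, 0, 0, 0], [2, 0, 2.4, 0, 0, 0, 0], [2, 0, 2.4, 0, 0, 0, 0]]
  ]
}}

```text
time: 25.98
eef_pos: [0.5051, -0.3095, 0.0229]
orientation: [-0.175, 0.825, 0.378, 0.383]
wrist_force: [-17.5, -10.8, 10.1]
opening: -0.0003
```

>>> {"method": "send_rows", "body": {
  "rows": [
    [[-6, 0, -8, 0, 0, 0, 0], [-19, 0, -23, 0, 0, 0, 0], [-15, 0, -50, 0, 0, 0, 0], [0, 0, -85, 0, 0, 0, 0], [15, 0, -122, 0, 0, 0, 0], [15, 0, -122, 0, 0, 0, 0], [15, 0, -122, 0, 0, 0, 0]]
  ]
}}

```text
time: 26.85
eef_pos: [0.4524, -0.3697, 0.1131]
orientation: [-0.177, 0.823, 0.379, 0.384]
wrist_force: [0.6, 1.6, -1.0]
opening: -0.0001
```

```bash
cat >> ang.py <<'E'
u=proj(place(np.array([[-.074,0,.03]]),*V),w)[0].astype(int)
cv2.imwrite('pics/fin3.png',cv2.resize(w['pixels'][u[1]-90:u[1]+90,u[0]-90:u[0]+90,::-1],(400,400)))
E
python3 ang.py
```

```text
[ 5.67622607e-01 -2.35018724e-01  8.60780092e-01  3.31457833e-01
 -8.81300586e-05] -1.952104036350471
[ 0.56676033 -0.23549765  0.86149316  0.27655553  0.00092348] -1.9316781049302236
[ 0.56634334 -0.23624263  0.85694531  0.30775574  0.00196518] -1.9329802506656126
case mask (250, 74, 135, 175) clasp mask (293, 207, 49, 42) lid (249, 72, 136, 151) base (258, 112, 119, 130) [(0, (293, 207, 48, 32)), (0.1, (293, 207, 48, 35)), (0.2, (293, 207, 48, 39)), (0.3, (293, 207, 48, 42))]
```

View pics/fin3.png

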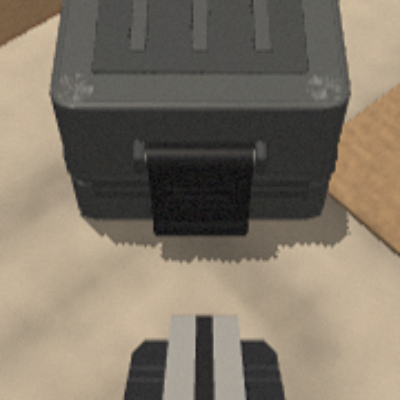

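>>> {"method": "send_rows", "body": {
  "rows": [
    [[0, 18, 10, 0, 0, 0, 0], [-13, 35, 30, 0, 0, 0, 0], [-27, 35, 62, 0, 0, 0, 0], [-40, 35, 92, 0, 0, 0, 0], [-34, 35, 100, 0, 0, 0, 0], [-27, 35, 108, 0, 0, 0, 0], [-21, 35, 115, 0, 0, 0, 0], [-18, 35, 119, 0, 0, 0, 0], [-16.5, 35, 121, 0, 0, 0, 0], [-15.2, 35, 122.5, 0, 0, 0, 0], [-15.2, 35, 122.5, 0, 0, 0, 0]]
  ]
}}

```text
time: 28.38
eef_pos: [0.534, -0.3287, 0.0233]
orientation: [-0.177, 0.823, 0.379, 0.384]
wrist_force: [0.2, -0.1, -0.9]
opening: -0.0001
```

>>> {"method": "send_rows", "body": {
  "rows": [
    [[0.6, 0, 0.8, 0, 0, 0, 0], [1.3, 0, 1.5, 0, 0, 0, 0], [1.9, 0, 2.3, 0, 0, 0, 0], [2.6, 0, 3, 0, 0, 0, 0], [2.6, 0, 3, 0, 0, 0, 0]]
  ]
}}

```text
time: 29.0
eef_pos: [0.5363, -0.326, 0.0232]
orientation: [-0.177, 0.823, 0.379, 0.384]
wrist_force: [-3.9, -2.7, 2.6]
opening: -0.0002
```

>>> {"method": "send_rows", "body": {
  "rows": [
    [[-10, 0, -12, 0, 0, 0, 0], [-20, 0, -25, 0, 0, 0, 0], [-15, 0, -60, 0, 0, 0, 0], [0, 0, -100, 0, 0, 0, 0], [0, 0, -120, 0, 0, 0, 0], [0, 0, -120, 0, 0, 0, 0]]
  ]
}}

```text
time: 29.75
eef_pos: [0.4758, -0.3982, 0.1009]
orientation: [-0.175, 0.824, 0.378, 0.384]
wrist_force: [-0.2, 0.4, 0.7]
opening: 0.0002
```

```bash
python3 -c "
from station import monitor,order,eyes,spotter
s=monitor.state();print(s['eef_pos'],s['wrist_force'],s['time'])
t=eyes.read_camera('top')
for n in('screwdriver','tape_masking','oil_bottle','clasp'): print(n,[(r['score'],r['centre']) for r in spotter.silhouettes(t,n)[:1]])
print(order.finish_job())"
```

```text
[ 0.47583635 -0.39819007  0.10093864] [-0.24863675  0.37847772  0.68315615] 29.75
screwdriver [(0.62, [326.9, 152.3])]
tape_masking [(0.96, [397.0, 183.9])]
oil_bottle [(0.94, [350.9, 174.9])]
clasp [(0.55, [299.9, 267.7])]
the job is handed in; nothing more can be done
None
```

The torque tester is in the foam cutout, the lid is closed and the clasp is down. I handed the job in at about 30 s of the 61 s allowed; no verdict was reported.

- **Tester:** it slid into the cutout with no wall contact I could detect. It touched bottom at about 9 N, was released, and the pictures showed it in the cutout before the lid was closed.
- **Lid:** I pushed it steadily all the way shut, at roughly 0.6 to 0.7 rad/s. It stopped hard at about 30 N, and the pictures show it closed.
- **Clasp, where two checks disagreed:** fitting its outline in a tilted wrist-camera view suggested it was still about 0.3 rad open.
    - A second push of about 20 N did not visibly move it.
    - Touching the case wall beside it put the clasp's outer face about 8 mm in front of the wall, as expected for a flat clasp. I trusted this check over the camera fit.
- **At hand-in:** the arm was clear of everything, with wrist force near zero. The screwdriver, tape and oil bottle were detected where the first picture shows them, by eye; I did not measure their displacement.

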